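# Fit the long slim column in the two-armed column holder

## Robot

A 6-joint arm with a two-finger parallel gripper is mounted at the origin on the work surface. World frame = base frame: x ahead of the robot, y to its left, z up, the work surface at z = 0. Lengths are in m, angles in rad, forces in N, time in s.
With the tool pointing down it reaches from about 0.25 to 0.775 m from the base axis. Payload 4 kg.
Tool frame: the origin (TCP) lies at the very end of the fingers, on their centre line; the grasp point (between the pads) lies 19 mm behind it; z points along the fingers, y is the line along which they close (so a half turn about z gives the same grasp; the last joint's range is limited). The gripper opens to 94 mm and grips with 3 to 60 N. Pads are 16 mm wide; open, the fingers measure 119 mm over their backs; the gripper's body (75 mm by 177 mm) begins 78 mm behind the grasp point.
Start: joints at [-1.227, 0.087, 1.371, -0, 1.684, -0.103], TCP at [0.238, -0.496, 0.206] pointing down, gripper open.
Joint ranges: [-3.1, 3.1], [-0.76, 2.03], [0.27, 2.55], [-1.08, 4.22], [0.17, 2.65], [-2.57, 2.57]. Speed limits (rad/s): [2.79, 2.79, 3.14, 3.14, 3.14, 3.14].

## Interface

Orientations are given as [roll, pitch, yaw] about the fixed x, y, z axes, in that order (R = Rz(yaw) Ry(pitch) Rx(roll)).
In Python, from bench import robot gives the robot as it stands. The module is installed in compiled form; this text tells all that it offers.
- The arm moves only by the tool move_arm, never from a script. Its argument "deltas" is one flat list of numbers, 7 for each row, row after row: the turn, a rotation vector about the tool's x, y, z in rad, then the shift along the tool's x, y, z in cm, then the closure, from -1 (fully open) to 1 (shut). A call has 1 to 8 rows; each row is the pose to reach, as a shift and turn from the pose commanded when the call began, along the tool's axes at that moment; what a row does not reach only later rows make up. A row lasts 1/10 s, in which the tool goes at most 50 mm and 8.59 degrees, less where a joint would pass 70% of its speed; a pose out of reach is approached as far as the arm can. A call with a gripper value outside its range is refused whole. The fingers move at their own pace and stop on an object; the grip force is fixed at half the most. Time passes only in rows, so rows that repeat a pose let the fingers close. It gives the time, the measured TCP pose, the force, the opening and the grip force at its end, in the units of the state.
- robot.get_obs(): the state, without advancing time (a new reading comes with each control period).
- robot.snapshot(name): name is "scene" or "top"; returns a dict with "image" (420x560x3 uint8, red, green, blue), "depth" (420x560 float32, m along the optical axis (not along the pixel's ray), 0 where there is no reading), "fov_y" (degrees; the focal length in pixels is half the picture's height over the tangent of half this angle, whatever the lens; pixels are square), "cx", "cy" (the principal point, pixels), "origin" and "orientation" of the camera in the world. Camera axes: x right, y up, looking along -z (the intrinsics and any distortion apply to the point x, -y, -z); pixel columns grow to the right and rows downward; lengths in m; the calibration is good to about 2 mm. A picture is of the moment at which its call begins.
- robot.close_job(): hands the job in; it is judged then, once.
The state is a dict: "time": time; "joint_positions": joint angles; "qvel": joint speeds; "joint_torque": joint torques, N m; "tool_pos": TCP position; "ee_rot": TCP orientation; "wrist_force": force on the tool from outside, world axes, zero at the start; "wrist_torque": the same for the moment, N m; "width": finger opening in m; "finger_force": force on a finger pad.
Only numpy, scipy, OpenCV 4.12 (cv2) and the standard library are available. Lean on these libraries where they do the work, as an engineer would, in place of code of your own. Each camera call takes 0.05 s, during which the arm holds its last target. There are 200 camera calls.

## Task

Take the long slim chromatography column out of the rack and put it upright, nose down, through the hole in the holder's upper arm and on through the hole in its lower arm, until its flange rests on the upper arm. Lower it all the way by hand rather than letting it drop, then let go. Leave the short column and the fat column in the rack.

Things in the scene. Friction and masses are not known exactly. Their poses are not given: they have to be found in the camera images.
- long_column_head (a point): Long slim steel column, 0.3 kg, loose, upright in one of 3 wells (25 mm deep, 95 mm apart in a row) of a white rack block 35 mm high. Point: centre of its grip cylinder (32 mm wide, 44 high; grasp here), z up, 145 mm above bench. Below the point: flange (44 mm wide, 8 thick), underside at 30 mm; tube 18 mm wide; nose tapering over 10 mm to 12 mm wide, tip at 135 mm.
- holder_bore (a point): Fixed aluminium holder: post with two level arms (plates 12 mm thick), each with a vertical hole 28 mm wide (mouth chamfered 4 mm) on one common axis. Point: centre of upper hole in the upper arm's top face, 125 mm above bench, nothing higher; z up. Lower arm's top is 60 mm below. Arms reach 42 mm along x, 35 along y; post 42 to 62 mm at -x. Fitted: column head point 30 mm above this.
- short_column_head (a point): Short slim column, in another well of the rack, to be left there. Same grip cylinder and flange as the long column, same bare steel, tube 18 mm wide. Point: centre of its grip cylinder, z up, 95 mm above the bench.
- fat_column_head (a point): Fat column, in another well of the rack, to be left there. 25 mm shorter than the long column, same grip cylinder and flange, same bare steel, but its tube is 36 mm wide. Point: centre of its grip cylinder, z up, 120 mm above the bench.
Things that resemble listed ones, but are neither listed nor needed, are in the scene too. What is shaped like the part that bears long_column_head but green is not meant.

How it is judged:
On the way:
1. the column's nose is through the upper hole and above the lower one, column upright (z of long_column_head in the frame of holder_bore between 0.075 and 0.125 m and horizontal distance between long_column_head and holder_bore below 0.02 m and angle between long_column_head's own z axis and vertical below 0.25 rad).
At the end, for the whole second after the job is handed in: The long slim column stands through both holes, upright within 10 degrees, head point within 12 mm of the hole axis, flange down on the upper arm (head point 20 to 36 mm above the hole mouth), at rest; the other two columns within 40 mm of where they stood in the rack (z of long_column_head in the frame of holder_bore between 0.02 and 0.036 m and horizontal distance between long_column_head and holder_bore below 0.012 m and distance of each of short_column_head, fat_column_head from where it was at the start of the episode below 0.04 m and angle between long_column_head's own z axis and vertical below 0.17 rad and linear speed of long_column below 0.03 m/s); the robot touches nothing.
It fails at once if the long column is let go over the holder with its flange more than 30 mm above the upper arm (dropped in) (contact force between the fingers and long_column below 0.05 N and z of long_column_head in the frame of holder_bore above 0.06 m and horizontal distance between long_column_head and holder_bore below 0.03 m).
It fails at once if the short column is moved more than 40 mm or tipped over (distance of short_column_head from where it was at the start of the episode above 0.04 m or angle between short_column_head's own z axis and vertical above 0.5 rad).
It fails at once if the fat column is moved more than 40 mm or tipped over (distance of fat_column_head from where it was at the start of the episode above 0.04 m or angle between fat_column_head's own z axis and vertical above 0.5 rad).
It also fails if it takes over 42 s, if anything falls off the work surface, if the arm or the gripper's body presses on something with over 40 N, if the wrist force passes 120 N, or if a joint passes its speed limit or range.

## Working session

There is one attempt and no reset: what is moved stays moved. The work goes in short steps, Python scripts to look and compute and a tool call to move; the robot and the scene stay as the last step left them, time stands still between calls to the robot, and variables do not carry over. Pictures are saved under pics/ and viewed, at most 10 in all, crops included, and the job is handed in when it is done.

Besides the shell and the picture viewer there is one more tool, called after "Emit:" by a JSON object that holds its "fn" and its "kwargs". move_arm: Moves the arm, as the interface text tells. Its arguments: {"type":"object","properties":{"deltas":{"type":"array","items":{"type":"number"}}},"required":["deltas"]}

```bash
mkdir -p pics
cat > h.py <<'E'
from bench import robot
import numpy as np, cv2
from scipy.spatial.transform import Rotation as R
def snap(n):
    s=robot.snapshot(n); np.savez(n+'.npz',**{k:np.asarray(v) for k,v in s.items()}); return s
def save(s,f,crop=None,k=1):
    im=np.asarray(s['image'])
    if crop: r0,r1,c0,c1=crop; im=im[r0:r1,c0:c1]
    cv2.imwrite('pics/'+f,cv2.resize(im[:,:,::-1],None,fx=k,fy=k,interpolation=cv2.INTER_CUBIC))
def cloud(s):
    d=np.asarray(s['depth']);h,w=d.shape
    f=h/2/np.tan(np.radians(float(s['fov_y']))/2)
    v,u=np.mgrid[:h,:w]
    p=np.stack([(u-float(s['cx']))/f*d,-(v-float(s['cy']))/f*d,-d],-1)
    o=np.asarray(s['orientation'],float)
    M=o if o.shape==(3,3) else R.from_euler('xyz',o).as_matrix() if o.size==3 else None
    return p@M.T+np.asarray(s['origin'])
E
python3 - <<'E'
from h import *
for n in('scene','top'):
    s=snap(n); print({k:v for k,v in s.items() if k not in('image','depth')}); save(s,n+'0.png',k=1.4)
print(robot.get_obs())
E
```

```text
{'fov_y': 56.90093388438522, 'cx': 276.1556989086468, 'cy': 213.99816274120704, 'origin': array([ 0.95434066, -0.66280943,  0.65839913]), 'orientation': array([ 0.97126287, -0.01142539,  0.59779424])}
{'fov_y': 50.44922758136752, 'cx': 278.40411555436447, 'cy': 205.86821469209386, 'origin': array([ 0.35156214, -0.01308023,  1.21229344]), 'orientation': array([ 0.14282601, -0.01006696, -1.5913232 ])}
{'time': 0.1, 'joint_positions': array([-1.22710504e+00,  8.78820264e-02,  1.37206319e+00, -1.94962916e-05,
        1.68358341e+00, -1.03075221e-01]), 'qvel': array([-2.23431038e-04, -1.53075918e-03, -1.76771947e-03, -2.67784684e-03,
       -5.35108485e-04,  1.17910923e-05]), 'joint_torque': array([ 2.21375929e-03, -3.41250372e+01, -3.03301227e+01,  7.19752349e-02,
        3.04274890e-02, -8.61991839e-05]), 'tool_pos': array([ 0.237469  , -0.49556499,  0.20444096]), 'ee_rot': array([-3.13966496e+00, -1.79923580e-04,  4.46764159e-01]), 'wrist_force': array([0.31048297, 0.45963945, 0.33817615]), 'wrist_torque': array([-0.01016855,  0.025852  ,  0.04152913]), 'finger_force': 0.0, 'width': 0.09421246641206794}
```

View pics/scene0.png

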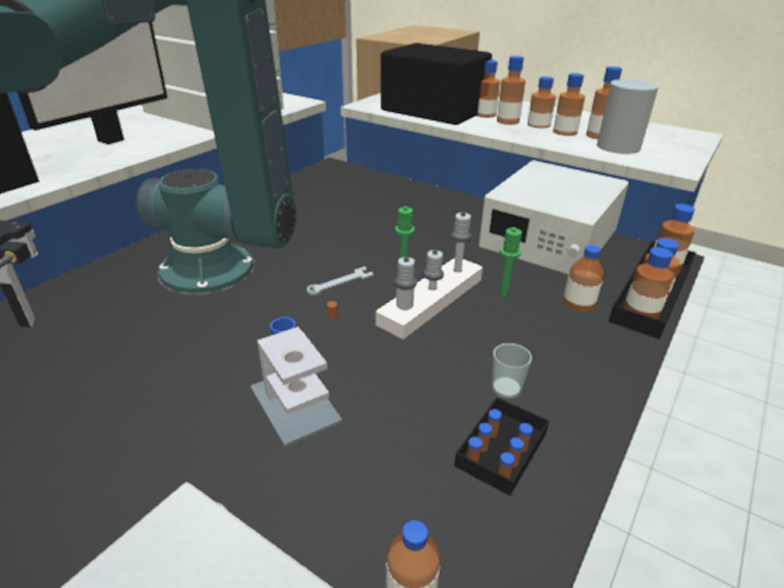

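View pics/top0.png

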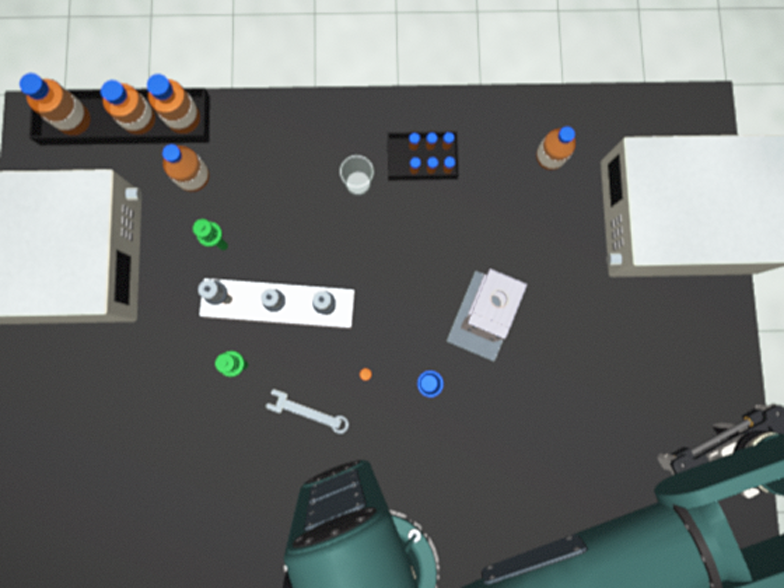

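The scene view shows the fat column nearest at (405,285), the short one in the middle at (433,270) and the long slim one at the far end at (460,240). In the top view (both are 1.4x) the long one is at (209,290) and the holder hole at (498,299).

Run:
```python
from h import *
for n in('top','scene'):
    s=dict(np.load(n+'.npz')); P=cloud(s)
    im=s['image'].astype(int); grey=(np.ptp(im,axis=-1)<40)
    print(n,'bench z',np.median(P[...,2][(abs(P[...,0]-.35)<.05)&(abs(P[...,1])<.1)]))
    # z of tops
    boxes={'top':dict(long=(195,220,138,165),short=(203,225,184,207),fat=(203,228,220,242),arm=(190,245,330,378)),
      'scene':dict(long=(148,195,320,340),short=(175,210,300,320),fat=(182,222,280,300),arm=(233,272,182,236))}[n]
    for k,(a,b,c,d) in boxes.items():
        Q=P[a:b,c:d][grey[a:b,c:d]]; Q=Q[Q[:,2]>.04]
        zt=np.percentile(Q[:,2],98); T=Q[Q[:,2]>zt-.006]
        print(k,'ztop',zt.round(4),'n',len(T),'mean',T.mean(0).round(4),'mid',((T.max(0)+T.min(0))/2).round(4),np.ptp(T,axis=0).round(3))
        if k=='arm':
            print(cv2.minAreaRect(T[:,:2].astype(np.float32)*1000))
save(dict(np.load('top.npz')),'crop1.png',(185,265,310,390),7)
```

```text
top bench z 0.0024774736131915054
long ztop 0.1764 n 33 mean [0.4989 0.2626 0.236 ] mid [0.4362 0.1403 0.6914] [0.169 0.307 1.042]
short ztop 0.1256 n 35 mean [0.4905 0.1745 0.1848] mid [0.4318 0.0939 0.666 ] [0.161 0.214 1.093]
fat ztop 0.1503 n 55 mean [0.4839 0.0871 0.1851] mid [0.4279 0.0469 0.6783] [0.153 0.12  1.068]
arm ztop 0.1301 n 873 mean [ 0.4755 -0.2107  0.1426] mid [ 0.4451 -0.1392  0.6682] [0.187 0.252 1.088]
((418.26080322265625, -152.49359130859375), (99.10480499267578, 292.77545166015625), 44.268585205078125)
scene bench z 0.0025477629282186776
long ztop 0.1752 n 33 mean [0.5916 0.1088 0.2596] mid [ 0.7243 -0.185   0.4138] [0.46  0.956 0.489]
short ztop 0.1256 n 26 mean [0.5888 0.0231 0.2253] mid [ 0.7235 -0.2314  0.3891] [0.462 0.863 0.539]
fat ztop 0.1495 n 46 mean [0.5425 0.0092 0.2014] mid [ 0.7165 -0.2771  0.4009] [0.476 0.771 0.515]
arm ztop 0.1283 n 1009 mean [ 0.4839 -0.2177  0.1285] mid [ 0.6866 -0.4122  0.3905] [0.536 0.501 0.536]
((708.9359130859375, -401.4126281738281), (93.462158203125, 710.965576171875), 50.68169021606445)
```

View pics/crop1.png

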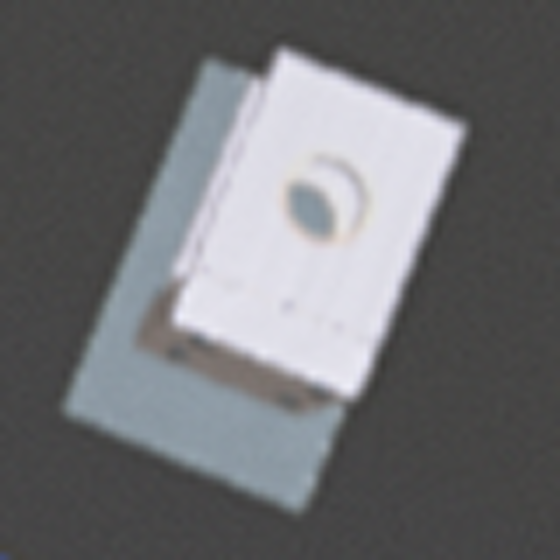

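The crop shows the upper plate with corners (283,47), (467,125), (355,400) and (175,325). The hole is centred near (328,200), and the post is at the lower end.

```bash
cat >> h.py <<'E'
def ray(s,u,v,z):
    h=s['image'].shape[0]; f=h/2/np.tan(np.radians(float(s['fov_y']))/2)
    M=R.from_euler('xyz',s['orientation']).as_matrix()
    d=M@np.array([(u-float(s['cx']))/f,-(v-float(s['cy']))/f,-1]); o=np.asarray(s['origin'])
    return o+d*(z-o[2])/d[2]
E
python3 - <<'E'
from h import *
s=dict(np.load('top.npz'))
for n,(u,v) in dict(hole=(328,200),a=(283,47),b=(467,125),c=(355,400),d=(175,325)).items():
    print(n,ray(s,u/7+310-.43,v/7+185-.43,.125).round(4))
for n in('top','scene'):
    s=dict(np.load(n+'.npz')); P=cloud(s); g=(np.ptp(s['image'].astype(int),axis=-1)<40)&(s['depth']>0)
    for k,c in dict(long=(.5,.26),short=(.49,.17),fat=(.48,.08)).items():
        m=g&(np.hypot(P[...,0]-c[0],P[...,1]-c[1])<.04)&(P[...,2]>.05); Q=P[m]
        if not len(Q): print(k,'none');continue
        zt=Q[:,2].max(); print(n,k,len(Q),zt.round(3))
        for lo,hi in((.004,0),(.012,.004),(.03,.012),(.05,.03)):
            T=Q[(Q[:,2]>=zt-lo)&(Q[:,2]<=zt-hi)]
            if len(T): print('  ',-lo,len(T),((T.max(0)+T.min(0))/2).round(4),np.ptp(T,axis=0).round(3))
    m=(abs(P[...,2]-.127)<.006)&(s['depth']>0)&(np.hypot(P[...,0]-.465,P[...,1]+.21)<.1)
    print(cv2.minAreaRect(P[m][:,:2].astype(np.float32)*1000))
    m=(abs(P[...,2]-.037)<.006)&(s['depth']>0)&(np.hypot(P[...,0]-.49,P[...,1]-.17)<.2)
    print('rack',cv2.minAreaRect(P[m][:,:2].astype(np.float32)*1000))
save(dict(np.load('top.npz')),'crop2.png',(185,245,135,260),6)
E
```

```text
hole [ 0.4859 -0.219   0.125 ]
a [ 0.5408 -0.2055  0.125 ]
b [ 0.5116 -0.2694  0.125 ]
c [ 0.4155 -0.2252  0.125 ]
d [ 0.4429 -0.1634  0.125 ]
top long 304 0.178
   -0.004 10 [0.5071 0.28   0.1765] [0.007 0.007 0.002]
   -0.012 123 [0.5071 0.28   0.1695] [0.029 0.03  0.008]
   -0.03 37 [0.5056 0.2767 0.157 ] [0.028 0.025 0.018]
   -0.05 32 [0.5048 0.274  0.1377] [0.026 0.022 0.02 ]
top short 247 0.127
   -0.004 13 [0.5016 0.1887 0.1254] [0.015 0.013 0.004]
   -0.012 108 [0.4986 0.1865 0.1191] [0.028 0.03  0.008]
   -0.03 27 [0.4967 0.1859 0.1063] [0.027 0.032 0.018]
   -0.05 25 [0.4959 0.186  0.0869] [0.033 0.036 0.019]
top fat 246 0.154
   -0.004 4 [0.49   0.0918 0.1522] [0.007 0.005 0.003]
   -0.012 104 [0.4898 0.0926 0.1456] [0.03  0.029 0.008]
   -0.03 41 [0.4882 0.092  0.1338] [0.029 0.031 0.016]
   -0.05 15 [0.4893 0.0879 0.1125] [0.031 0.024 0.017]
((477.37841796875, -214.19415283203125), (70.10586547851562, 107.66468048095703), 65.60909271240234)
rack ((457.4834289550781, 167.37635803222656), (354.6571350097656, 207.95657348632812), 67.85281372070312)
scene long 341 0.176
   
[... 208 characters left out ...]
32 0.02 ]
scene short 267 0.126
   -0.004 9 [0.5004 0.1883 0.1243] [0.008 0.011 0.004]
   -0.012 54 [0.5002 0.1866 0.1184] [0.03  0.029 0.008]
   -0.03 61 [0.5017 0.1836 0.1056] [0.029 0.029 0.017]
   -0.05 71 [0.4987 0.1821 0.0862] [0.036 0.023 0.02 ]
scene fat 450 0.151
   -0.004 10 [0.4909 0.0926 0.1494] [0.009 0.011 0.003]
   -0.012 62 [0.4913 0.0935 0.143 ] [0.029 0.03  0.007]
   -0.03 72 [0.492  0.0901 0.1296] [0.03  0.027 0.017]
   -0.05 86 [0.4944 0.0902 0.1107] [0.035 0.034 0.02 ]
((477.9726257324219, -212.4293975830078), (71.55476379394531, 109.73165893554688), 65.7743911743164)
rack ((489.56005859375, 159.48489379882812), (362.5219421386719, 149.80624389648438), 66.86703491210938)
```

View pics/crop2.png

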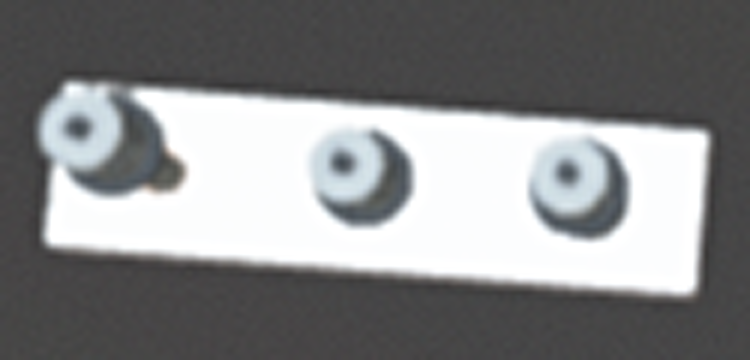

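The column spacing comes out at 95 mm, and the hole at (0.4865, -0.2185) agrees with the plate geometry. Next I'll approach the long column at (0.507, 0.281) with yaw 1.0.

```bash
cat >> h.py <<'E'
def go(x,y,z,yaw=1.0):
    o=robot.get_obs(); T=R.from_euler('xyz',o['ee_rot']); 
    rv=(T.inv()*R.from_euler('xyz',[np.pi,0,yaw])).as_rotvec()
    print('t',round(o['time'],2),'pos',o['tool_pos'].round(4),'rot',o['ee_rot'].round(4),'F',o['wrist_force'].round(1),'w',round(o['width'],4))
    print('turn',rv.round(3),'shift cm',(T.inv().apply(np.array([x,y,z])-o['tool_pos'])*100).round(2))
E
python3 -c "
from h import *
go(.507,.281,.25)"
```

```text
t 0.1 pos [ 0.2375 -0.4956  0.2044] rot [-3.1397e+00 -2.0000e-04  4.4680e-01] F [0.3 0.5 0.3] w 0.0942
turn [-0.002 -0.001 -0.553] shift cm [ 57.86 -58.4   -4.43]
```

Emit:
{"fn": "move_arm", "kwargs": {"deltas": [0, 0, -0.14, 3.4, -3.4, -3, -1, 0, 0, -0.28, 6.8, -6.8, -4.5, -1, 0, 0, -0.42, 10.2, -10.2, -4.5, -1, 0, 0, -0.553, 13.6, -13.6, -4.5, -1, 0, 0, -0.553, 17, -17, -4.5, -1, 0, 0, -0.553, 20.4, -20.4, -4.5, -1, 0, 0, -0.553, 23.8, -23.8, -4.5, -1, 0, 0, -0.553, 27.2, -27.2, -4.5, -1]}}

```text
time: 0.9
tool_pos: [0.3654, -0.1312, 0.2502]
ee_rot: [3.141, -0.0, 0.999]
wrist_force: [0.9, -0.1, -0.2]
width: 0.0938
finger_force: 0.0
```

```bash
python3 -c "
from h import *
go(.507,.281,.25)"
```

```text
t 0.9 pos [ 0.3654 -0.1312  0.2502] rot [ 3.1414 -0.      0.9993] F [ 0.9 -0.1 -0.2] w 0.0938
turn [ 0.    -0.    -0.001] shift cm [ 4.233e+01 -1.039e+01  2.000e-02]
```

Emit:
{"fn": "move_arm", "kwargs": {"deltas": [0, 0, 0, 5, -1.2, 0, -1, 0, 0, 0, 10, -2.4, 0, -1, 0, 0, 0, 15, -3.7, 0, -1, 0, 0, 0, 20, -4.9, 0, -1, 0, 0, 0, 25, -6.1, 0, -1, 0, 0, 0, 30, -7.4, 0, -1, 0, 0, 0, 35, -8.6, 0, -1, 0, 0, 0, 38, -9.3, 0, -1]}}

```text
time: 1.7
tool_pos: [0.4925, 0.2395, 0.2496]
ee_rot: [-3.141, 0.001, 1.001]
wrist_force: [0.8, -0.6, 0.0]
width: 0.0939
finger_force: 0.0
```

```bash
python3 -c "
from h import *
s=snap('scene'); save(s,'scene1.png',(100,260,240,400),4)
go(.507,.281,.131)"
```

```text
t 1.75 pos [0.4935 0.2443 0.248 ] rot [-3.1377e+00 -2.3000e-03  1.0058e+00] F [ 1.   1.4 -0.4] w 0.0941
turn [-0.004 -0.002  0.006] shift cm [ 3.8  -0.78 11.72]
```

View pics/scene1.png

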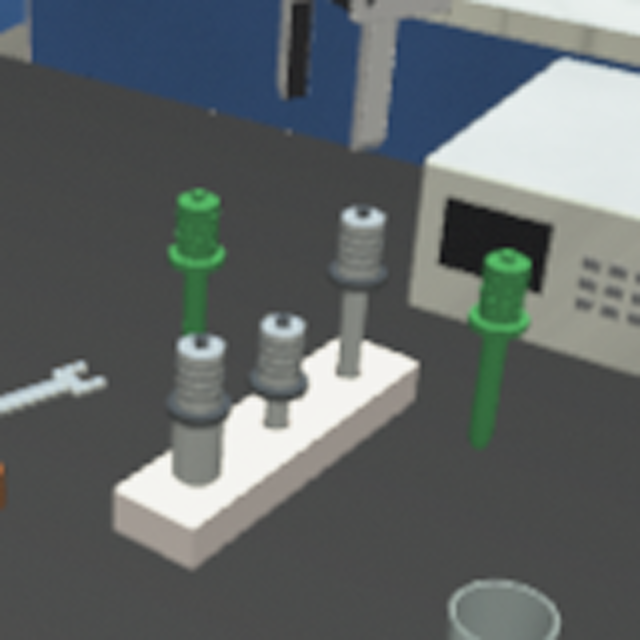

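The crop shows the long slim column at (360,240), the short one at (280,360), the fat one at (200,380), and the open fingers above. I'll centre over the long column first.

Emit:
{"fn": "move_arm", "kwargs": {"deltas": [0, 0, 0, 3.5, -0.8, 0, -1, 0, 0, 0, 3.5, -0.8, 0, -1, 0, 0, 0, 3.5, -0.8, 0, -1, 0, 0, 0, 3.5, -0.8, 0, -1]}}

```text
time: 2.15
tool_pos: [0.5045, 0.2696, 0.2504]
ee_rot: [3.142, 0.001, 0.999]
wrist_force: [-0.4, 0.0, 1.0]
width: 0.0942
finger_force: 0.0
```

```bash
python3 -c "
from h import *
go(.5075,.281,.130)"
```

```text
t 2.15 pos [0.5045 0.2696 0.2504] rot [3.1415e+00 8.0000e-04 9.9910e-01] F [-0.4  0.   1. ] w 0.0942
turn [ 0.     0.001 -0.001] shift cm [ 1.13 -0.37 12.04]
```

Emit:
{"fn": "move_arm", "kwargs": {"deltas": [0, 0, 0, 1.1, -0.4, 2, -1, 0, 0, 0, 1.1, -0.4, 4, -1, 0, 0, 0, 1.1, -0.4, 6, -1, 0, 0, 0, 1.1, -0.4, 8, -1, 0, 0, 0, 1.1, -0.4, 10, -1, 0, 0, 0, 1.1, -0.4, 12, -1, 0, 0, 0, 1.1, -0.4, 12, -1]}}

```text
time: 2.85
tool_pos: [0.5054, 0.2798, 0.1275]
ee_rot: [-3.138, 0.005, 0.998]
wrist_force: [-0.1, -0.3, -0.1]
width: 0.0934
finger_force: 0.0
```

Emit:
{"fn": "move_arm", "kwargs": {"deltas": [0, 0, 0, 0, 0, 0, 0.3, 0, 0, 0, 0, 0, 0, 0.6, 0, 0, 0, 0, 0, 0, 1, 0, 0, 0, 0, 0, 0, 1, 0, 0, 0, 0, 0, 0, 1, 0, 0, 0, 0, 0, 0, 1, 0, 0, 0, 0, 0, 0, 1, 0, 0, 0, 0, 0, 0, 1]}}

```text
time: 3.65
tool_pos: [0.5073, 0.282, 0.1304]
ee_rot: [3.142, 0.0, 1.0]
wrist_force: [-0.4, -0.4, -0.1]
width: 0.0334
finger_force: 0.0
```

Emit:
{"fn": "move_arm", "kwargs": {"deltas": [0, 0, 0, 0, 0, 0, 1, 0, 0, 0, 0, 0, 0, 1, 0, 0, 0, 0, 0, 0, 1, 0, 0, 0, 0, 0, 0, 1, 0, 0, 0, 0, 0, 0, 1]}}

```text
time: 4.15
tool_pos: [0.5074, 0.2819, 0.1304]
ee_rot: [3.141, 0.0, 1.0]
wrist_force: [0.3, -0.7, -1.8]
width: 0.0316
finger_force: 30.0
```

Gripped with 30 N at a width of about 32 mm. Lifting 17 cm.

Emit:
{"fn": "move_arm", "kwargs": {"deltas": [0, 0, 0, 0, 0, -1.5, 1, 0, 0, 0, 0, 0, -3.5, 1, 0, 0, 0, 0, 0, -6, 1, 0, 0, 0, 0, 0, -9, 1, 0, 0, 0, 0, 0, -12, 1, 0, 0, 0, 0, 0, -15, 1, 0, 0, 0, 0, 0, -17, 1, 0, 0, 0, 0, 0, -17, 1]}}

```text
time: 4.95
tool_pos: [0.5082, 0.2825, 0.3052]
ee_rot: [3.138, -0.006, 1.0]
wrist_force: [0.2, 0.2, -2.4]
width: 0.0318
finger_force: 30.0
```

```bash
python3 -c "
from h import *
s=snap('scene'); save(s,'scene2.png',(40,260,200,400),3)
go(.4865,-.2185,.300)"
```

```text
t 5.0 pos [0.5076 0.2823 0.3024] rot [ 3.1398e+00 -2.9000e-03  1.0000e+00] F [ 0.8 -0.8 -3.4] w 0.0316
turn [ 0.002 -0.003  0.   ] shift cm [-43.28  25.28   0.16]
```

View pics/scene2.png

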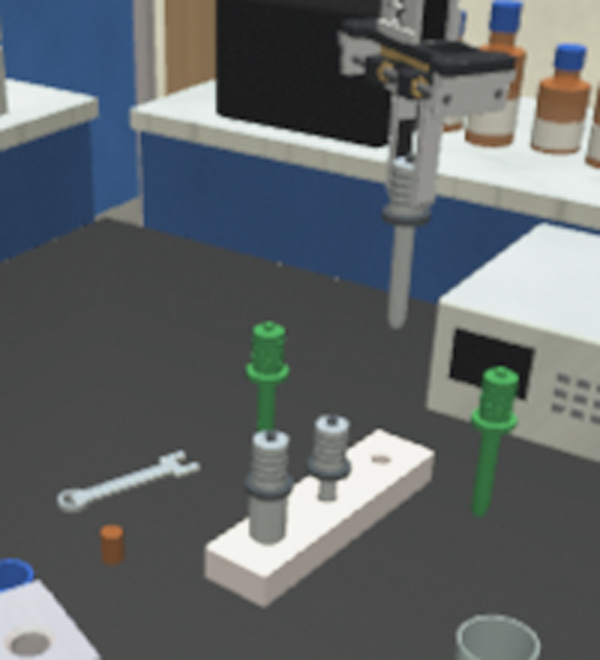

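The column is held hanging from (407,215) to (398,325), the other two are undisturbed, and the far well is empty. Now I'll transfer it to just short of the holder.

Emit:
{"fn": "move_arm", "kwargs": {"deltas": [0, 0, 0, -1, 0.6, 0, 1, 0, 0, 0, -3, 1.75, 0, 1, 0, 0, 0, -6, 3.5, 0, 1, 0, 0, 0, -9, 5.25, 0, 1, 0, 0, 0, -12, 7, 0, 1, 0, 0, 0, -15, 8.75, 0, 1, 0, 0, 0, -18, 10.5, 0, 1, 0, 0, 0, -21, 12.25, 0, 1]}}

```text
time: 5.8
tool_pos: [0.4953, 0.0371, 0.2981]
ee_rot: [-3.138, 0.003, 0.999]
wrist_force: [0.4, -0.4, -3.1]
width: 0.0316
finger_force: 30.0
```

Emit:
{"fn": "move_arm", "kwargs": {"deltas": [0, 0, 0, -3, 1.75, 0, 1, 0, 0, 0, -6, 3.5, 0, 1, 0, 0, 0, -9, 5.25, 0, 1, 0, 0, 0, -12, 7, 0, 1, 0, 0, 0, -15, 8.75, 0, 1, 0, 0, 0, -17.5, 10.25, 0, 1, 0, 0, 0, -19, 11.1, 0, 1, 0, 0, 0, -19.5, 11.4, 0, 1]}}

```text
time: 6.6
tool_pos: [0.4858, -0.1885, 0.2978]
ee_rot: [-3.137, 0.001, 0.996]
wrist_force: [-0.9, -0.1, -2.7]
width: 0.0315
finger_force: 30.0
```

```bash
python3 -c "
from h import *
go(.4865,-.2185,.300)"
```

```text
t 6.6 pos [ 0.4858 -0.1885  0.2978] rot [-3.1368e+00  1.2000e-03  9.9650e-01] F [-0.9 -0.1 -2.7] w 0.0315
turn [-0.005  0.001 -0.004] shift cm [-2.48  1.69 -0.22]
```

Emit:
{"fn": "move_arm", "kwargs": {"deltas": [0, 0, 0, -1.5, 1, 0, 1, 0, 0, 0, -2.7, 1.6, 0, 1, 0, 0, 0, -2.7, 1.6, 0, 1, 0, 0, 0, -2.7, 1.6, 0, 1, 0, 0, 0, -2.7, 1.6, 0, 1]}}

```text
time: 7.1
tool_pos: [0.4863, -0.2171, 0.3004]
ee_rot: [-3.141, -0.0, 1.001]
wrist_force: [-0.0, 0.2, -3.5]
width: 0.0317
finger_force: 30.0
```

Run:
```python
from h import *
s=snap('scene'); save(s,'scene3.png',(140,320,140,340),3.5)
go(.4865,-.2185,.300)
P=cloud(s)
m=(s['depth']>0)&(np.hypot(P[...,0]-.4865,P[...,1]+.2185)<.035)&(P[...,2]<.27)&(P[...,2]>.15)
for lo in np.arange(.15,.29,.02):
    k=m&(P[...,2]>=lo)&(P[...,2]<lo+.02); Q=P[k]
    if len(Q)>5:
        # nearest-surface axis: silhouette midpoint, horizontal
        c=s['origin'][:2]; d=np.array([.4865,-.2185])-c; d/=np.linalg.norm(d); n=np.array([-d[1],d[0]])
        t=(Q[:,:2]-[.4865,-.2185])@n; r=(Q[:,:2]-[.4865,-.2185])@d
        print(lo.round(2),len(Q),'lat',((t.max()+t.min())/2).round(4),np.median(t).round(4),'w',np.ptp(t).round(4),'near',np.percentile(r,10).round(4),n.round(2))
# hole rim in scene: plate points
m=(s['depth']>0)&(abs(P[...,2]-.127)<.006)&(np.hypot(P[...,0]-.478,P[...,1]+.213)<.1)
print(cv2.minAreaRect(P[m][:,:2].astype(np.float32)*1000))
```

```text
t 7.15 pos [ 0.4863 -0.2171  0.3006] rot [-3.1415e+00 -3.0000e-04  1.0008e+00] F [-0.4 -0.6 -2.5] w 0.0314
turn [-0.    -0.     0.001] shift cm [-0.11  0.09  0.06]
0.17 15 lat -0.0029 -0.0033 w 0.0141 near -0.0062 [-0.69 -0.73]
0.19 69 lat -0.0024 -0.0026 w 0.0174 near -0.0077 [-0.69 -0.73]
0.21 74 lat -0.0024 -0.0025 w 0.0176 near -0.0077 [-0.69 -0.73]
0.23 81 lat -0.0023 -0.0024 w 0.0175 near -0.0079 [-0.69 -0.73]
0.25 84 lat -0.0023 -0.0023 w 0.0178 near -0.0075 [-0.69 -0.73]
((478.4181213378906, -213.08274841308594), (70.57841491699219, 110.11781311035156), 65.89156341552734)
```

View pics/scene3.png

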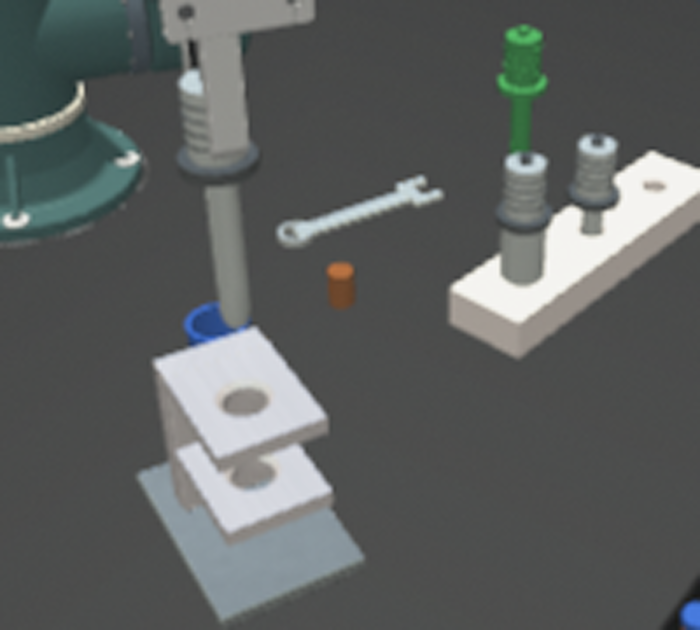

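The crop shows the column upright, with its nose at (235,325) and the upper hole centred at about (246,401). I'll compare the hole and the column axis in this one camera.

Run:
```python
from h import *
s=dict(np.load('scene.npz')); u,v=246/3.5+140-.36,401/3.5+140-.36
h=ray(s,u,v,.125);print('hole',h.round(4), ray(s,u,v,.128).round(4))
P=cloud(s); m=(s['depth']>0)&(np.hypot(P[...,0]-.4865,P[...,1]+.2185)<.035)&(P[...,2]<.26)&(P[...,2]>.19)
Q=P[m]; from scipy.optimize import least_squares
r=least_squares(lambda p:np.hypot(Q[:,0]-p[0],Q[:,1]-p[1])-.009,[.4865,-.2185],loss='soft_l1',f_scale=.001).x
print('col',r.round(4))
```

```text
hole [ 0.4905 -0.2193  0.125 ] [ 0.4931 -0.2217  0.128 ]
col [ 0.4867 -0.2154]
```

The column and hole agree laterally to about 0.2 mm, and in depth to about 1 mm by the top camera. Lowering in stages.

Emit:
{"fn": "move_arm", "kwargs": {"deltas": [0, 0, 0, 0, 0, 0, 1, 0, 0, 0, 0, 0, 1.5, 1, 0, 0, 0, 0, 0, 3, 1, 0, 0, 0, 0, 0, 4.5, 1, 0, 0, 0, 0, 0, 6, 1, 0, 0, 0, 0, 0, 7.5, 1, 0, 0, 0, 0, 0, 9, 1, 0, 0, 0, 0, 0, 9, 1]}}

```text
time: 7.95
tool_pos: [0.485, -0.2172, 0.2073]
ee_rot: [-3.136, 0.0, 1.0]
wrist_force: [0.1, 0.2, -3.1]
width: 0.0315
finger_force: 30.0
```

Emit:
{"fn": "move_arm", "kwargs": {"deltas": [0, 0, 0, 0, 0, 1, 1, 0, 0, 0, 0, 0, 2, 1, 0, 0, 0, 0, 0, 3, 1, 0, 0, 0, 0, 0, 4, 1, 0, 0, 0, 0, 0, 4, 1]}}

```text
time: 8.45
tool_pos: [0.4853, -0.2174, 0.1682]
ee_rot: [-3.138, 0.0, 1.0]
wrist_force: [-0.3, 0.4, -2.9]
width: 0.0315
finger_force: 30.0
```

The tip is inside the lower hole with no extra force. Continuing down.

Emit:
{"fn": "move_arm", "kwargs": {"deltas": [0, 0, 0, 0, 0, 0.7, 1, 0, 0, 0, 0, 0, 1.4, 1, 0, 0, 0, 0, 0, 2.1, 1, 0, 0, 0, 0, 0, 2.6, 1, 0, 0, 0, 0, 0, 2.6, 1, 0, 0, 0, 0, 0, 2.6, 1]}}

```text
time: 9.05
tool_pos: [0.4863, -0.218, 0.1444]
ee_rot: [-3.142, 0.0, 1.0]
wrist_force: [0.6, 0.0, -1.8]
width: 0.0316
finger_force: 30.0
```

Emit:
{"fn": "move_arm", "kwargs": {"deltas": [0, 0, 0, 0, 0, 0.1, 1, 0, 0, 0, 0, 0, 0.2, 1, 0, 0, 0, 0, 0, 0.3, 1, 0, 0, 0, 0, 0, 0.3, 1, 0, 0, 0, 0, 0, 0.3, 1]}}

```text
time: 9.55
tool_pos: [0.4863, -0.218, 0.1415]
ee_rot: [3.142, 0.0, 1.0]
wrist_force: [0.5, 0.8, -2.6]
width: 0.0317
finger_force: 30.0
```

Emit:
{"fn": "move_arm", "kwargs": {"deltas": [0, 0, 0, 0, 0, 0.1, 1, 0, 0, 0, 0, 0, 0.15, 1, 0, 0, 0, 0, 0, 0.15, 1, 0, 0, 0, 0, 0, 0.15, 1]}}

```text
time: 9.95
tool_pos: [0.4864, -0.218, 0.1404]
ee_rot: [3.141, 0.0, 1.0]
wrist_force: [-1.2, -0.1, 0.1]
width: 0.0318
finger_force: 30.0
```

The weight has come off the wrist, so the flange is resting on the arm. Releasing and retreating straight up.

Emit:
{"fn": "move_arm", "kwargs": {"deltas": [0, 0, 0, 0, 0, 0, 0.1, 0, 0, 0, 0, 0, 0, -0.4, 0, 0, 0, 0, 0, 0, -1, 0, 0, 0, 0, 0, 0, -1, 0, 0, 0, 0, 0, 0, -1, 0, 0, 0, 0, 0, 0, -1, 0, 0, 0, 0, 0, 0, -1, 0, 0, 0, 0, 0, 0, -1]}}

```text
time: 10.75
tool_pos: [0.4863, -0.218, 0.14]
ee_rot: [3.142, 0.0, 1.0]
wrist_force: [0.3, 1.2, -0.2]
width: 0.0919
finger_force: 0.0
```

Emit:
{"fn": "move_arm", "kwargs": {"deltas": [0, 0, 0, 0, 0, -1, -1, 0, 0, 0, 0, 0, -3, -1, 0, 0, 0, 0, 0, -6, -1, 0, 0, 0, 0, 0, -9, -1, 0, 0, 0, 0, 0, -12, -1, 0, 0, 0, 0, 0, -12, -1, 0, 0, 0, 0, 0, -12, -1]}}

```text
time: 11.45
tool_pos: [0.4866, -0.2181, 0.261]
ee_rot: [3.139, -0.0, 1.0]
wrist_force: [-0.4, 0.6, -0.4]
width: 0.094
finger_force: 0.0
```

```bash
python3 -c "
from h import *
s=snap('scene'); save(s,'scene4.png',(140,320,140,340),3.5)"
```

```text
(no output)
```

View pics/scene4.png

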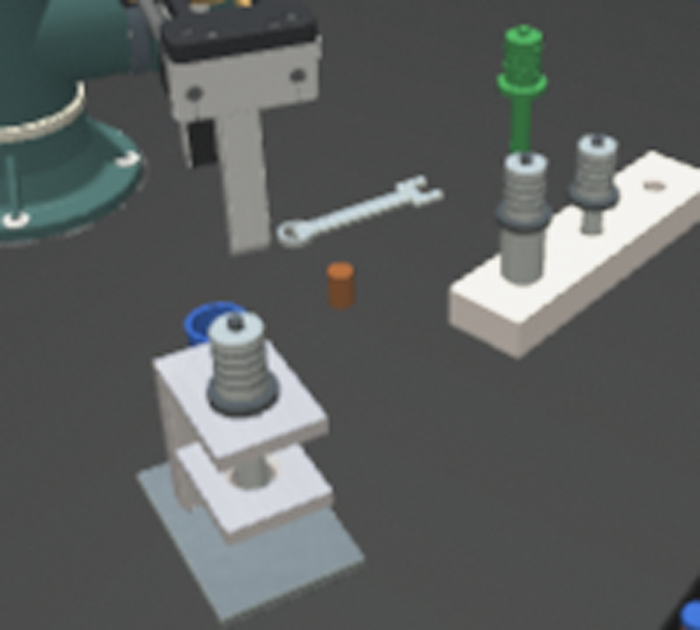

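The column is seated: its flange is on the upper arm at (242,395), its tube passes through the lower hole at (250,470), and the gripper is clear.

```bash
python3 -c "
from bench import robot
print(robot.close_job())"
```

```text
the job is handed in; nothing more can be done
None
```

The long column now stands through both holes with its flange on the upper arm, the short and fat columns are still in the rack, and the job was handed in at about 11.5 s; no verdict came back.

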